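Slide the pressure sensor to the test port and hold the cam lock compressed

ROBOT

A 7-joint arm with a two-finger parallel gripper is mounted at the origin on the work surface. World frame = base frame: x ahead of the robot, y to its left, z up, the work surface at z = 0. Lengths are in m, angles in rad, forces in N, time in s.
With the tool pointing down it reaches from about 0.425 to 1.025 m from the base axis. Payload 9.4 kg.
Tool frame: the origin (TCP) lies at the very end of the fingers, on their centre line; the grasp point (between the pads) lies 19 mm behind it (env.grip_depth is the distance from the TCP to the grasp point, in m); z points along the fingers, y is the line along which they close (so a half turn about z gives the same grasp; the last joint's range is limited). The gripper opens to 85 mm and grips with 20 to 120 N. Pads are 22 mm wide; open, the fingers measure 114 mm over their backs; the gripper's body (76 mm by 85 mm) begins 54 mm behind the grasp point. The pads swing forward as they close: fully open they stand 13 mm farther back than shut.
Start: joints at [1.062, 0.599, -0.003, 1.599, 0.002, 0.943, -0.08], TCP at [0.303, -0.658, 0.231] pointing down, gripper open.
Joint ranges: [-2.57, 2.57], [-0.35, 1.97], [-1.29, 1.29], [0.11, 2.56], [-1.05, 4.19], [0.11, 1.86], [-2.63, 2.63]. Speed limits (rad/s): [2.22, 2.22, 3.01, 3.01, 3.14, 3.14, 3.14].

INTERFACE

Orientations are given as a 3x3 rotation matrix whose columns are the frame's x, y, z axes.
In Python, from station import status, viewer, workorder, env gives the robot as it stands. The module is installed in compiled form; this text tells all that it offers.
- The arm moves only by the shell command python3 -m creep 'ROWS' [FORCE]. ROWS is a JSON object of lists of equal length, an entry for each row: "fingers": the opening, from 0 (shut) to 1 (fully open); "dp": the shift along the world's x, y, z in mm, a list of three; "turn": the turn about the world's z in degrees. A call has 1 to 12 rows; each row is the pose to reach, as a shift and turn from the pose commanded when the call began; what a row does not reach only later rows make up. A row lasts 1/8 s, in which the tool goes at most 62.5 mm and 10.7 degrees, less where a joint would pass 70% of its speed; a pose out of reach is approached as far as the arm can. A call with a gripper value outside its range is refused whole. The fingers move at their own pace and stop on an object; FORCE is the grip in N (left out, the last holds). Time passes only in rows, so rows that repeat a pose let the fingers close. It gives the time, the measured TCP pose, the force and the opening at its end, in the units of the state.
- status.read_state(): the state, without advancing time (a new reading comes with each control period).
- viewer.camera(name): name is "side" or "top"; returns a dict with "color" (384x512x3 uint8, red, green, blue), "range_z" (384x512 float32, m along the optical axis (not along the pixel's ray), 0 where there is no reading), "camera_matrix" (3x3 intrinsics, pixels), "rvec" (rotation vector, rad) and "tvec" (3), from world to camera coordinates, as OpenCV has them. Camera axes: x right, y down, z forward; pixel columns grow to the right and rows downward; lengths in m; the calibration is good to about 2 mm. A picture is of the moment at which its call begins.
- workorder.sign_off(): hands the job in, once; it reports no verdict.
The state is a dict: "time": time; "joint_pos": joint angles; "joint_vel": joint speeds; "effort": joint torques, N m; "tcp_pos": TCP position; "tool_rot": TCP orientation; "ft_force": force on the tool from outside, world axes, zero at the start; "ft_torque": the same for the moment, N m; "width": finger opening in m.
Only numpy, scipy, OpenCV 4.12 (cv2) and the standard library are available. Lean on these libraries where they do the work, as an engineer would, in place of code of your own. Each camera call takes 0.05 s, during which the arm holds its last target. There are 200 camera calls.

TASK

Slide the grey aluminium pressure sensor along the fixture's channel, without lifting it, until it stands between the two white lines in front of the test port. Then push the red-handled cam lever back past its ratchet click and as far as it goes, so that the sensor is clamped onto the rubber seal, and finish with the fingers still pushing or gripping the lever to hold it fully compressed while the reading is taken. Leave the yellow test plug, the brass nut and the black fitting where they are.

Things in the scene. Friction and masses are not known exactly. Their poses are not given: they have to be found in the camera images.
- fixture: gauge fixture fixed on the cart, plate 285 x 350 x 12 mm. Origin: underside of the plate, below the test station; x across the channel to the manifold, y along the channel, z up. Channel: floor at z 12 mm, rails 6 mm high, inner faces at x = +-31. Clamp block x -108 to -48, y +-28, top z 50; pawl housing x -84 to -54, y -86 to -50, top z 72. Parking bays at y about +115 and -115
- test_mark (a point): middle of the test station on the channel floor (12 mm above the cart top), half way between two white lines that cross the channel, inner edges 52 mm apart (26 mm to either side along y); same axes as the fixture
- sensor: grey aluminium block 56 (x) x 44 (y) x 42 mm high, 0.25 to 0.42 kg, display and 10 mm high black connector on top; steel port 16 mm across sticks out 14 mm from its +x face at 22 mm height. Origin: centre of its underside. Starts in either parking bay of the channel, port towards the manifold, 3 mm play to each rail, x along the fixture's x within 3 degrees; its 44 mm sides are free to grasp from above
- seal: black rubber face seal, 26 mm across, on the manifold; origin at the centre of its face, 44.5 mm in +x from the test mark, 34 mm above the cart top. A sensor central in the channel at the test station has its port 2.5 mm short of it; the clamp pushes it on. Manifold: fixture x 56 to 116, y +-40, top z 62 mm; dial gauge above it at x 90 to 145, up to z 125 mm
- lever: cam lever: steel arm 16 mm wide, z 61 to 69 mm above the cart top, with an upright red handle 20 mm across from z 69 to 127 mm at its end. Origin: on the vertical pivot axis at cart-top height; x points along the arm to the handle axis, 95 mm away. Turns level, clockwise seen from above
- lever_grip (a point): point on the axis of the red handle, 100 mm above the cart top, 95 mm from the pivot axis
- cam_pivot (a point): point on the lever's vertical pivot axis, 100 mm above the cart top, 78 mm from the test mark towards the fixture's -x; same axes as the fixture
- cam (a joint): lever angle, rad: 0 open (start; arm 140 degrees counter-clockwise from the fixture's x), growing clockwise from above as the handle is pushed away from the robot; clicks near 0.9, hard stop 1.05. Sprung: 2.5 N at the handle when open, 8 N at the stop. Let go before the click it flies open, after it falls back on the pawl near 0.86, seal not fully compressed. Drives the clamp pad 20 mm per rad
- pawl (a joint): travel in m of the yellow spring pawl beside the lever's hub: 0 dropped in; the lever's pin pushes it out by up to 0.007 as it passes (about 0.5 to 0.9 rad), then it snaps back to 0 behind the pin: the click
- plug: yellow plastic test plug, foot 56 x 44 mm, 40 mm high, origin centre of its underside; parked in the other bay of the channel
- nut: brass union nut, hexagon 30 mm across flats, 19 mm high, origin centre of its underside; stands on the plate beyond the channel
- fitting: black polymer hose fitting, 29 mm across, 44 mm high, origin centre of its underside; stands on the plate beyond the channel
Not all that is in view belongs to the job. Of the things like the sensor, leave any that is blue or green; of the rest the larger one is meant.

How it is judged:
By the outcome, as a careful person would: the job done as asked, in the order asked, and still so for the second after the job is handed in, while the arm keeps its last pose, push and grip.
It also fails if it takes over 48 s, if anything falls off the work surface, if the arm or the gripper's body presses on something with over 40 N, if the wrist force passes 120 N, or if a joint passes its speed limit or range.

## Working session

There is one attempt and no reset: what is moved stays moved. The work goes in short steps, Python scripts to look and compute and a shell command to move; the robot and the scene stay as the last step left them, time stands still between calls to the robot, and variables do not carry over. Pictures are saved under pics/ and viewed, on a budget of 10 in all, crops included, one or two more only if the job needs it, and the job is handed in when it is done.

```bash
mkdir -p pics
cat > h.py <<'E'
import numpy as np, cv2
from station import status, viewer
def cam(n):
    d=viewer.camera(n); R=cv2.Rodrigues(np.array(d["rvec"],float))[0]; t=np.array(d["tvec"],float).ravel()
    d["R"],d["t"],d["K"]=R,t,np.array(d["camera_matrix"],float); d["C"]=-R.T@t
    return d
def ray(d,u,v):
    r=d["R"].T@np.linalg.solve(d["K"],[u,v,1.0]); return d["C"],r
def onplane(d,u,v,z):
    c,r=ray(d,u,v); return c+r*(z-c[2])/r[2]
def depthpt(d,u,v):
    c,r=ray(d,u,v); return c+r*float(d["range_z"][int(v),int(u)])
def proj(d,p):
    q=d["K"]@(d["R"]@np.array(p)+d["t"]); return q[:2]/q[2]
def cloud(d):
    h,w=d["range_z"].shape; u,v=np.meshgrid(np.arange(w),np.arange(h))
    z=d["range_z"]; P=np.stack([u,v,np.ones_like(u)],-1)@np.linalg.inv(d["K"]).T*z[...,None]
    return (P-d["t"])@d["R"]
E
python3 - <<'E'
from h import *
a=cam("top");b=cam("side")
np.savez("im0.npz",top=a["color"],side=b["color"],zt=a["range_z"],zs=b["range_z"])
im=np.hstack([a["color"],b["color"]])
cv2.imwrite("pics/top0.png",cv2.resize(a["color"][...,::-1],(800,600),interpolation=cv2.INTER_CUBIC))
cv2.imwrite("pics/side0.png",cv2.resize(b["color"][...,::-1],(800,600),interpolation=cv2.INTER_CUBIC))
for d in(a,b): print(d["C"],d["K"].ravel(), d["R"][2])
s=status.read_state(); print(s)
E
```

```text
[ 0.33938723 -0.03994736  1.15996627] [480.87906755   0.         259.12202467   0.         480.87906755
 192.02157031   0.           0.           1.        ] [ 0.230414    0.00249551 -0.97308949]
[ 0.47582942 -0.67448568  0.68230933] [439.72480424   0.         261.64330274   0.         439.72480424
 192.54233273   0.           0.           1.        ] [ 0.12096656  0.72393645 -0.67917826]
{'time': 0.1, 'joint_pos': array([ 1.06229687,  0.60005328, -0.00253572,  1.60001455,  0.00179813,
        0.94289404, -0.07980047]), 'joint_vel': array([ 3.92525071e-05, -2.80851175e-03,  1.43455188e-03,  1.72620381e-04,
        7.66252947e-04, -1.25928550e-03, -4.47855841e-04]), 'effort': array([ 5.93353878e-03, -7.77989388e+01,  1.57099709e+00, -2.58622563e+01,
        1.27433566e-02,  5.49313088e-03,  1.38893824e-05]), 'tcp_pos': array([ 0.30323601, -0.65809949,  0.23051014]), 'tool_rot': array([[ 9.08192932e-01,  4.18551221e-01, -6.88320037e-04],
       [ 4.18551766e-01, -9.08192173e-01,  1.18122584e-03],
       [-1.30723353e-04, -1.36087853e-03, -9.99999065e-01]]), 'ft_force': array([-0.14638323,  0.12492986,  0.45073474]), 'ft_torque': array([ 7.40914279e-05, -7.05546766e-02, -3.51416176e-03]), 'width': 0.08526563839160928}
```

View pics/top0.png

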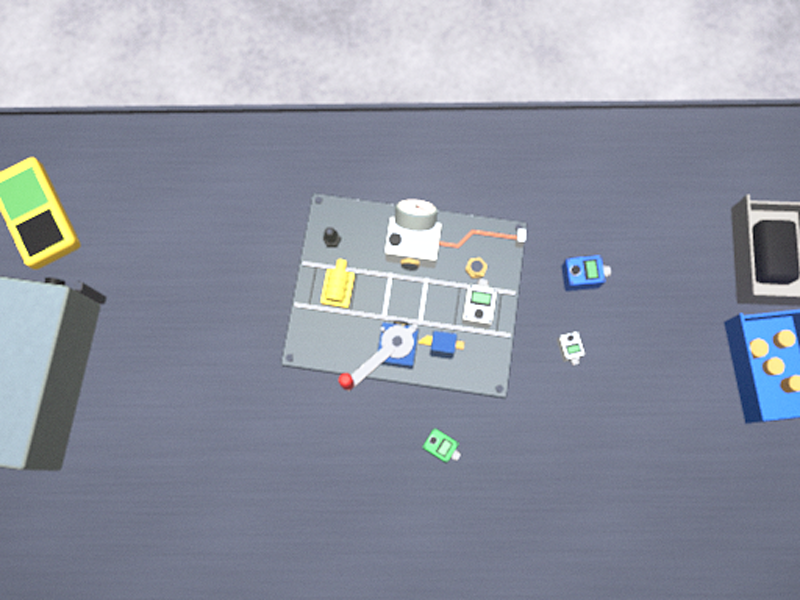

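View pics/side0.png

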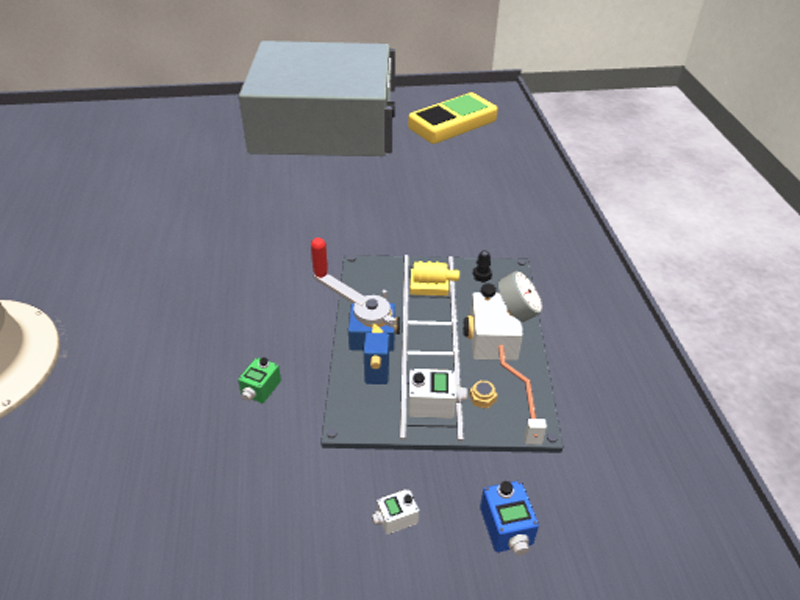

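Top picture, in its 800x600 pixels: the candidates are a grey one in the -y bay at (479,305), a small grey one at (572,347), a blue one at (585,271) and a green one at (441,445). Blue and green are ruled out, and the larger grey one, in the channel, is meant. The plug is at (338,287), the red handle at (346,381), the pivot at (397,342), and the white lines at x of about 387 and 424. The side view agrees.

```bash
cat > meas.py <<'E'
from h import *
from scipy import ndimage
def tri(a,pa,b,pb):
    c1,r1=ray(a,*pa);c2,r2=ray(b,*pb)
    A=np.stack([r1,-r2],1);s=np.linalg.lstsq(A,c2-c1,rcond=None)[0]
    p,q=c1+s[0]*r1,c2+s[1]*r2
    return (p+q)/2,np.linalg.norm(p-q)*1000
def cent(m,near,lim=25):
    l,n=ndimage.label(m); best=None
    for i in range(1,n+1):
        k=(l==i).sum()
        if k<6: continue
        c=ndimage.center_of_mass(l==i)[::-1]
        if np.hypot(*(np.array(c)-near))<lim and (best is None or k>best[1]): best=(np.array(c),k,l==i)
    return best
def hsv(d): return cv2.cvtColor(d["color"],cv2.COLOR_RGB2HSV).astype(int)
E
python3 - <<'E'
from meas import *
a=cam("top");b=cam("side")
ha,hb=hsv(a),hsv(b)
k=1/1.5625
g=lambda h:(h[...,0]>45)&(h[...,0]<85)&(h[...,1]>70)&(h[...,2]>60)
r=lambda h:((h[...,0]<8)|(h[...,0]>172))&(h[...,1]>150)&(h[...,2]>60)
A=cent(g(ha),np.array([481,297])*k,10);B=cent(g(hb),np.array([440,382])*k,10)
print("display",tri(a,A[0],b,B[0]),A[:2],B[:2])
B=cent(r(hb),np.array([319,257])*k);A=cent(r(ha),np.array([346,381])*k)
print("handle",tri(a,A[0],b,B[0]),A[:2],B[:2])
for n,d in(("top",a),("side",b)):
    P=cloud(d)
    reg=(P[...,0]>.3)&(P[...,0]<.9)&(P[...,1]>-.45)&(P[...,1]<.35)
    m=reg&(P[...,2]>.007)&(P[...,2]<.017)
    l,_=ndimage.label(m); 
    big=np.argmax(np.bincount(l[l>0])); q=P[l==big]
    rect=cv2.minAreaRect(q[:,:2].astype(np.float32)); print(n,"plate",rect,np.median(q[:,2]))
    print(cv2.boxPoints(rect).round(4).tolist())
    # handle cloud
    m=reg&(P[...,2]>.085)&r(hsv(d)); q=P[m]; print("handle",q.mean(0),q.min(0),q.max(0),len(q))
# white pixels
w=(ha[...,1]<40)&(ha[...,2]>170)
P=cloud(a)
m=w&(P[...,2]>.004)&(P[...,2]<.022)&(P[...,0]>.3)&(P[...,0]<.75)&(abs(P[...,1])<.3)
m[:, :]&=True
np.save("m.npy",m)
cr=a["color"][110:260,170:350]; cv2.imwrite("pics/crop1.png",cv2.resize(cr[...,::-1],(720,600),interpolation=cv2.INTER_CUBIC))
E
```

```text
display (array([ 0.602698  , -0.16106536,  0.06818069]), np.float64(3.2716599618182554)) (array([312.14285714, 188.85714286]), np.int64(7)) (array([281.45977011, 244.05747126]), np.int64(87))
handle (array([0.47321721, 0.04749631, 0.10025865]), np.float64(0.8650593898468815)) (array([221.17021277, 243.74468085]), np.int64(47)) (array([203.99497487, 164.01005025]), np.int64(199))
top plate ((0.6241919994354248, -0.03908613324165344), (0.350228875875473, 0.28567934036254883), 81.07603454589844) 0.011378739315127149
[[0.45590001344680786, -0.1898999959230423], [0.738099992275238, -0.23420000076293945], [0.7925000190734863, 0.11180000007152557], [0.510200023651123, 0.15610000491142273]]
handle [0.47044643 0.04538632 0.12264888] [0.46253345 0.03749811 0.10705848] [0.48160116 0.05476635 0.12949678] 45
side plate ((0.6241562366485596, -0.038044631481170654), (0.3536803424358368, 0.2851063311100006), 81.18060302734375) 0.012334763209474672
[[0.4562000036239624, -0.19089999794960022], [0.7379000186920166, -0.23469999432563782], [0.7921000123023987, 0.11479999870061874], [0.5103999972343445, 0.15860000252723694]]
handle [0.47280637 0.04136135 0.11032061] [0.4639251  0.03519564 0.08571188] [0.48184565 0.05404745 0.12913629] 165
```

View pics/crop1.png

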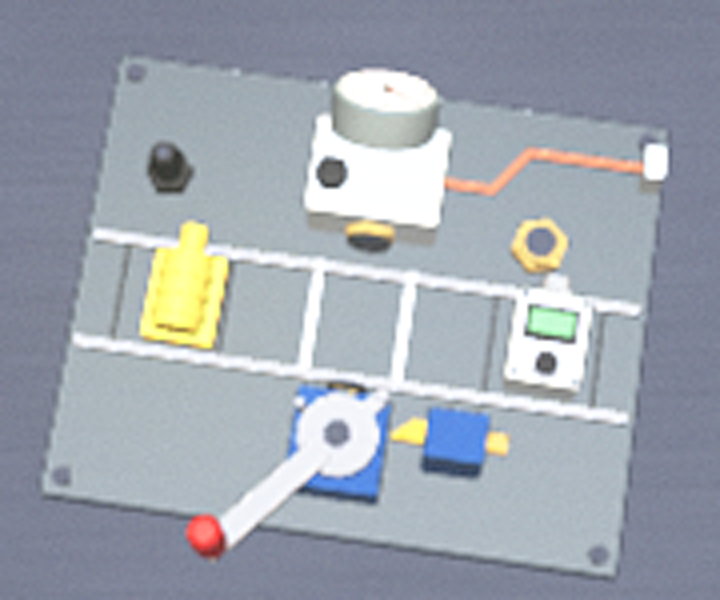

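The crop shows the grey sensor at crop (548,340) in the right-hand bay, with its port up towards the manifold. The white lines are at crop x 312 and 403, the rails at y of about 250 and 380, the pivot at (337,433) and the handle at (207,535). Next I measure the fixture frame and the sensor precisely.

Run:
```python
from meas import *
a=cam("top");b=cam("side")
th=np.radians(-8.87); ex=np.array([np.cos(th),np.sin(th)]); ey=np.array([-ex[1],ex[0]]); pc=np.array([.6242,-.0385])
def planemap(d,z):
    v,u=np.mgrid[0:384,0:512]; r=(np.stack([u,v,np.ones_like(u)],-1)@np.linalg.inv(d["K"]).T)@d["R"]
    Q=d["C"]+r*((z-d["C"][2])/r[...,2])[...,None]; q=Q[...,:2]-pc
    return np.stack([q@ex,q@ey],-1)
for n,d in(("top",a),("side",b)):
    h=hsv(d); br=h[...,2]-0.5*h[...,1]
    F=planemap(d,.018)*1000; G=planemap(d,.012)*1000; W=cloud(d)
    # rails: profile along fixture x for y ~ +-60
    for y0 in (-75,55):
        s=(abs(F[...,1]-y0)<12)&(abs(F[...,0]+5)<60)
        x=F[...,0][s];w=np.clip(br[s]-150,0,None)
        cs=[np.average(x[(x*sg>-5*sg)],weights=w[x*sg>-5*sg]) for sg in(-1,1)]
        print(n,"rails at y",y0,np.round(cs,1),"mid",np.mean(cs).round(2))
    xm=np.mean(cs)
    s=(abs(G[...,0]-xm)<20)&(abs(G[...,1])<45)
    y=G[...,1][s]; w=np.clip(br[s]-140,0,None)
    l=[np.average(y[c],weights=w[c]) for c in(y<0,y>=0)]
    print(n,"lines y",np.round(l,1),"mid",np.mean(l).round(2))
    m=(W[...,2]>.046)&(W[...,2]<.058)&(abs(G[...,1]+115)<45)&(abs(F[...,0])<60)
    l_,_=ndimage.label(m);
    q=W[l_==np.argmax(np.bincount(l_[l_>0]))]; print(n,"sensor top",len(q),np.median(q[:,2]),cv2.minAreaRect((q[:,:2]*1000).astype(np.float32)))
    # hub, lever arm
    k=(W[...,2]>.058)&(W[...,2]<.075)&(np.hypot(W[...,0]-.55,W[...,1]-.0)<.12)&(h[...,1]<60)&(G[...,0]<-20)
    q=W[k]; q=q[:,:2]; print(n,"lever px",len(q),q.mean(0))
```

```text
top rails at y -75 [-35.  25.] mid -4.99
top rails at y 55 [-37.4  23.8] mid -6.78
top lines y [-23.9  24. ] mid 0.06
top sensor top 397 0.053192611140624124 ((594.0530395507812, -150.6376495361328), (43.984580993652344, 56.355716705322266), 79.56829071044922)
top lever px 560 [ 0.52270477 -0.01310691]
side rails at y -75 [-30.   15.8] mid -7.11
side rails at y 55 [-46.6  36.8] mid -4.9
side lines y [-26.6  30.1] mid 1.75
side sensor top 404 0.05398673693255811 ((593.9033813476562, -156.0787811279297), (32.5542106628418, 57.85184860229492), 80.29270935058594)
side lever px 595 [ 0.52239562 -0.01329147]
```

Run:
```python
from meas import *
a=cam("top");b=cam("side")
th=np.radians(-8.87); ex=np.array([np.cos(th),np.sin(th)]); ey=np.array([-ex[1],ex[0]]); pc=np.array([.6242,-.0385])
P=lambda x,y,z:np.r_[pc+(x*ex+y*ey)/1000,z]
for n,d in(("top",a),("side",b)):
    gray=d["color"].min(2).astype(np.float32)
    for y0 in (-60,-70,50,60):
        xs=np.arange(-50,45,2.)
        pr=np.mean([[cv2.remap(gray,*[np.float32([[c]]) for c in proj(d,P(x,y0+dy,.018))],cv2.INTER_LINEAR)[0,0] for x in xs] for dy in(-4,-2,0,2,4)],0)
        print(n,y0,pr.astype(int).tolist())
    ys=np.arange(-46,47,2.)
    pr=np.mean([[cv2.remap(gray,*[np.float32([[c]]) for c in proj(d,P(x,y,.012))],cv2.INTER_LINEAR)[0,0] for y in ys] for x in(-10,-5,0,5)],0)
    print(n,"lines",pr.astype(int).tolist())
    W=cloud(d)
    for lo,hi,nm in((.060,.0665,"lo"),(.0665,.074,"arm")):
        m=(W[...,2]>lo)&(W[...,2]<hi)&(np.hypot(W[...,0]-.53,W[...,1]+.026)<.06); q=W[m]
        print(n,nm,len(q),q.min(0),q.max(0),np.median(q,0))
    # hub circle via hough
g=cv2.resize(cv2.cvtColor(a["color"],cv2.COLOR_RGB2GRAY)[190:250,220:290],None,fx=8,fy=8,interpolation=cv2.INTER_CUBIC)
c=cv2.HoughCircles(g,cv2.HOUGH_GRADIENT,1,100,param1=80,param2=20,minRadius=50,maxRadius=120); print(c)
for q in c[0][:3]:
    print(onplane(a,q[0]/8+220-.44,q[1]/8+190-.44,.069))
g=cv2.resize(cv2.cvtColor(a["color"],cv2.COLOR_RGB2GRAY)[228:258,205:238],None,fx=8,fy=8,interpolation=cv2.INTER_CUBIC)
```

```text
top -60 [178, 224, 246, 241, 215, 183, 172, 172, 173, 175, 174, 174, 173, 172, 173, 173, 172, 173, 172, 172, 172, 173, 173, 171, 171, 171, 170, 171, 172, 171, 171, 173, 171, 164, 174, 225, 247, 238, 206, 170, 167, 170, 170, 169, 169, 169, 168, 169]
top -70 [170, 210, 240, 246, 225, 181, 171, 172, 172, 173, 174, 174, 174, 172, 171, 171, 171, 171, 172, 174, 172, 172, 172, 171, 171, 171, 171, 171, 172, 171, 171, 171, 171, 168, 174, 213, 241, 243, 217, 182, 168, 169, 170, 169, 169, 168, 169, 168]
top 50 [172, 212, 239, 242, 220, 181, 172, 173, 175, 175, 174, 175, 176, 175, 173, 172, 173, 174, 173, 172, 173, 174, 174, 173, 173, 173, 172, 172, 171, 171, 172, 172, 171, 167, 188, 226, 245, 241, 215, 182, 168, 170, 170, 170, 171, 171, 171, 171]
top 60 [184, 225, 245, 237, 211, 182, 172, 173, 175, 174, 173, 174, 173, 174, 173, 173, 173, 173, 173, 172, 172, 174, 174, 174, 173, 173, 173, 173, 173, 172, 171, 172, 172, 165, 170, 223, 245, 238, 212, 174, 170, 170, 170, 170, 170, 170, 170, 170]
top lines [172, 172, 172, 172, 173, 171, 172, 213, 252, 255, 251, 216, 173, 171, 173, 173, 173, 173, 172, 
[... 1233 characters left out ...]
108, 108, 108, 109, 109, 109, 109, 109, 108, 109, 109, 109, 109, 109, 103, 110, 230, 233, 185, 131, 112, 109, 109, 109, 109, 109, 109, 109, 109]
side lines [110, 109, 109, 110, 110, 111, 110, 123, 168, 250, 254, 196, 109, 111, 111, 110, 110, 110, 110, 110, 109, 110, 110, 110, 110, 110, 110, 110, 109, 109, 109, 109, 109, 109, 109, 115, 156, 233, 249, 227, 154, 122, 109, 109, 108, 108, 109]
side lo 140 [ 0.48970975 -0.06709605  0.0600595 ] [0.56146644 0.01779326 0.06649535] [ 0.53548257 -0.04094467  0.06522763]
side arm 427 [ 0.48983489 -0.08588332  0.06650205] [0.55964681 0.02648986 0.07397258] [ 0.52872591 -0.02515476  0.06852687]
[[[275.5 230.5  82.3]]]
[ 0.5354935  -0.02485603  0.069     ]
```

```bash
python3 -m creep '{"fingers":[1,1,1,1,1,1,1,1,1,1,1,1],"dp":[[30,50,0],[60,100,0],[90,155,0],[120,205,0],[145,255,0],[175,305,0],[205,355,0],[235,410,0],[265,460,0],[291,508,0],[291,508,0],[291,508,0]],"turn":[10,20,30,40,50,60,70,80,90,100,110,120]}' 30
python3 -m creep '{"fingers":[1,1,1,1,1,1],"dp":[[0,0,0],[0,0,-20],[0,0,-50],[0,0,-80],[0,0,-100],[0,0,-100]],"turn":[10,20,26,26,26,26]}'
```

```text
time: 1.9
tcp_pos: [0.5948, -0.1494, 0.2313]
tool_rot: [[-0.821, 0.571, 0.0], [0.571, 0.821, -0.0], [-0.0, 0.0, -1.0]]
ft_force: [-0.0, -1.0, 0.1]
width: 0.0854
time: 2.65
tcp_pos: [0.5938, -0.1504, 0.1302]
tool_rot: [[-0.987, 0.161, -0.002], [0.161, 0.987, 0.0], [0.002, -0.0, -1.0]]
ft_force: [-0.5, 0.4, 0.3]
width: 0.0854
```

```bash
python3 -m creep '{"fingers":[1,1,1,1,1,1],"dp":[[0,0,-30],[0,0,-60],[0,0,-85],[0,0,-100],[0,0,-106],[0,0,-106]],"turn":[0,0,0,0,0,0]}'
python3 - <<'E'
from h import *
b=cam("side"); cv2.imwrite("pics/s2.png",cv2.resize(b["color"][130:310,190:430][...,::-1],(800,600),interpolation=cv2.INTER_CUBIC))
E
```

```text
time: 3.4
tcp_pos: [0.5948, -0.1504, 0.0258]
tool_rot: [[-0.987, 0.161, 0.001], [0.161, 0.987, -0.0], [-0.001, -0.0, -1.0]]
ft_force: [-0.2, -0.1, 0.1]
width: 0.0856
```

View pics/s2.png

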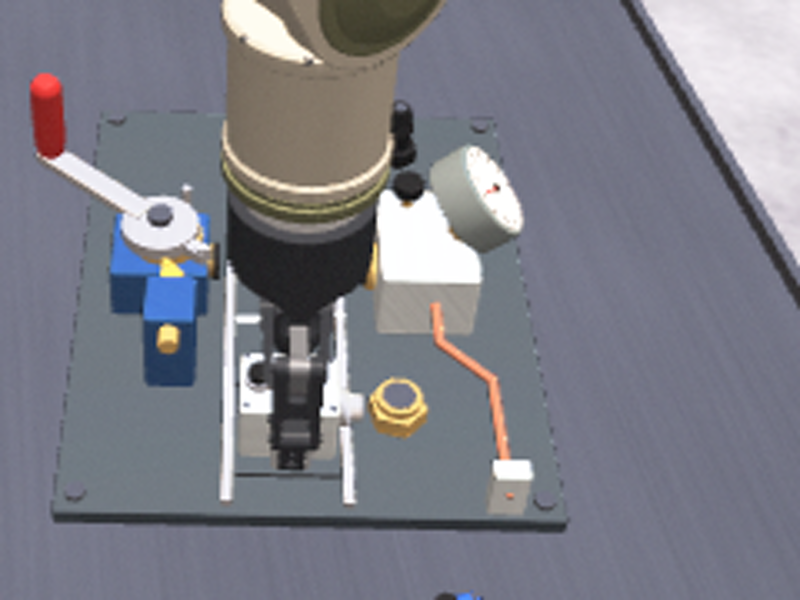

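The side crop shows the open fingers straddling the sensor at about (295,400), clear of the rails and the nut. Next: close the fingers.

```bash
python3 -m creep '{"fingers":[0.3,0.3,0.3,0.3,0.3,0.3,0.3,0.3],"dp":[[0,0,0],[0,0,0],[0,0,0],[0,0,0],[0,0,0],[0,0,0],[0,0,0],[0,0,0]],"turn":[0,0,0,0,0,0,0,0]}' 30
python3 - <<'E'
from h import *
s=status.read_state(); p=s["tcp_pos"]; th=np.radians(-8.87); ex=np.array([np.cos(th),np.sin(th)]); ey=np.array([-ex[1],ex[0]])
print(s["width"],(p[:2]-[.6131,-.0359])@np.stack([ex,ey],1)*1000, ey, s["ft_force"])
E
```

```text
time: 4.45
tcp_pos: [0.5947, -0.1506, 0.0258]
tool_rot: [[-0.987, 0.161, 0.001], [0.161, 0.987, -0.0], [-0.001, -0.0, -1.0]]
ft_force: [-1.3, 0.2, 6.1]
width: 0.0431
0.04314430449702917 [  -0.51713295 -116.12884673] [0.15419307 0.98804074] [-1.32811906  0.16445891  6.07772472]
```

```bash
python3 -m creep '{"fingers":[0.3,0.3,0.3,0.3,0.3,0.3,0.3,0.3,0.3,0.3,0.3,0.3],"dp":[[0.8,5,0],[2.3,15,0],[4.2,27,0],[6.1,39,0],[7.9,51,0],[9.8,63,0],[11.7,75,0],[13.6,87,0],[15.5,99,0],[17,109,0],[17.9,114.7,0],[17.9,114.7,0]],"turn":[0,0,0,0,0,0,0,0,0,0,0,0]}'
python3 - <<'E'
from h import *
a=cam("top");b=cam("side")
th=np.radians(-8.87); ex=np.array([np.cos(th),np.sin(th)]); ey=np.array([-ex[1],ex[0]])
s=status.read_state(); print((s["tcp_pos"][:2]-[.6131,-.0359])@np.stack([ex,ey],1)*1000,s["ft_force"])
cv2.imwrite("pics/s3.png",np.hstack([cv2.resize(x[...,::-1],(400,300),interpolation=cv2.INTER_CUBIC) for x in(a["color"][120:240,180:340],b["color"][150:285,210:390])]))
E
```

```text
time: 5.95
tcp_pos: [0.6128, -0.0357, 0.0258]
tool_rot: [[-0.987, 0.161, 0.001], [0.161, 0.987, -0.0], [-0.001, -0.0, -1.0]]
ft_force: [-0.6, 0.2, 6.0]
width: 0.0434
[-0.35145096  0.18923979] [0.51183818 0.21106316 5.63578286]
```

View pics/s3.png

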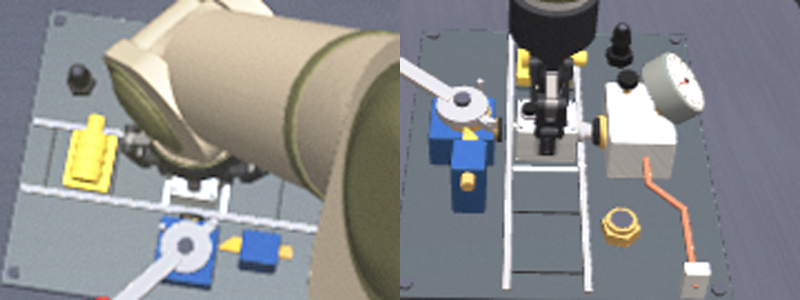

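The side half shows the sensor at about (545,140), in front of the seal, with the near white line just clear of it. The top half shows it between the lines. Next: release, rise and go above the handle, then check with a measurement.

```bash
python3 -m creep '{"fingers":[0.9,0.9,0.9,0.9,0.9,0.9,0.9,0.9,0.9,0.9],"dp":[[0,0,0],[0,0,0],[0,0,0],[0,0,0],[0,0,10],[0,0,30],[0,0,70],[0,0,120],[0,0,165],[0,0,175]],"turn":[0,0,0,0,0,0,0,0,0,0]}'
python3 -m creep '{"fingers":[1,1,1,1,1,1],"dp":[[-35,20,0],[-70,40,0],[-105,60,0],[-139,83,0],[-139,83,0],[-139,83,0]],"turn":[-10,-20,-30,-40,-40,-40]}'
cat > sens.py <<'E'
from meas import *
a=cam("top");b=cam("side")
th=np.radians(-8.87); ex=np.array([np.cos(th),np.sin(th)]); ey=np.array([-ex[1],ex[0]]);M=np.stack([ex,ey],1);o=np.array([.6131,-.0359])
for n,d in(("top",a),("side",b)):
    W=cloud(d); F=(W[...,:2]-o)@M*1000
    m=(W[...,2]>.046)&(W[...,2]<.058)&(abs(F[...,0])<40)&(abs(F[...,1])<50)
    l,_=ndimage.label(m); 
    if not m.any(): continue
    q=F[l==np.argmax(np.bincount(l[l>0]))]; print(n,len(q),np.median(W[m][:,2]),q.min(0),q.max(0),cv2.minAreaRect(q.astype(np.float32)))
    h=hsv(d); r=((h[...,0]<8)|(h[...,0]>172))&(h[...,1]>150)&(h[...,2]>60)&(W[...,2]>.06)&(W[...,2]<.14)&(W[...,0]<.75)&(abs(W[...,1])<.2)
    if r.any(): print(" red",W[r].mean(0),W[r].min(0),W[r].max(0),r.sum())
E
python3 sens.py
```

```text
time: 7.3
tcp_pos: [0.6136, -0.0354, 0.2049]
tool_rot: [[-0.987, 0.161, 0.006], [0.161, 0.987, -0.0], [-0.006, 0.001, -1.0]]
ft_force: [-0.4, -0.8, -0.3]
width: 0.0765
time: 8.05
tcp_pos: [0.4738, 0.0472, 0.2007]
tool_rot: [[-0.654, 0.756, 0.001], [0.756, 0.654, -0.0], [-0.001, 0.0, -1.0]]
ft_force: [0.2, -0.2, 0.6]
width: 0.0855
top 388 0.053227780301927013 [-29.02362045 -22.84578064] [29.71302302 21.77753817] ((0.4630126953125, -0.7929306030273438), (43.96100616455078, 58.39858627319336), 88.6307144165039)
side 417 0.05419796359658363 [-28.85085004 -23.29261679] [27.28086664 22.40703261] ((-0.8641014099121094, -0.7707290649414062), (45.62546920776367, 55.984458923339844), 89.13544464111328)
 red [0.47282384 0.0412666  0.10498638] [0.46392275 0.03624882 0.07130003] [0.48184722 0.05565471 0.12972008] 199
```

The sensor stands between the lines: its centre is about 0.8 mm from the middle, its half length is 22 of 26 mm, and both views agree. Now down onto the handle and grip.

```bash
python3 -m creep '{"fingers":[1,1,1,1,1,0,0,0,0,0,0,0],"dp":[[0,0,-40],[0,0,-80],[0,0,-110],[0,0,-120],[0,0,-120],[0,0,-120],[0,0,-120],[0,0,-120],[0,0,-120],[0,0,-120],[0,0,-120],[0,0,-120]],"turn":[0,0,0,0,0,0,0,0,0,0,0,0]}' 60
python3 - <<'E'
import numpy as np
o=np.array([.6131,-.0359]);th=np.radians(-8.87);piv=o-.078*np.array([np.cos(th),np.sin(th)])
from station import status
p=status.read_state()["tcp_pos"][:2]; d=p-piv; r0=np.hypot(*d); a0=np.arctan2(d[1],d[0]); print(r0,np.degrees(a0)-np.degrees(th))
for k in np.arange(0,73,6): 
    q=piv+.095*np.array([np.cos(a0-np.radians(k)),np.sin(a0-np.radians(k))])-p; print(k,(q*1000).round(1))
E
```

```text
time: 9.65
tcp_pos: [0.4732, 0.0469, 0.0808]
tool_rot: [[-0.653, 0.758, 0.0], [0.758, 0.653, -0.001], [-0.001, -0.0, -1.0]]
ft_force: [-1.4, -0.5, 8.0]
width: 0.0188
0.09463236399858081 140.4350401728447
0 [-0.2  0.3]
6 [7.5 6.5]
12 [15.9 11.8]
18 [24.8 16.3]
24 [34.1 19.8]
30 [43.7 22.3]
36 [53.6 23.7]
42 [63.5 24.2]
48 [73.4 23.6]
54 [83.2 22. ]
60 [92.8 19.3]
66 [102.1  15.7]
72 [110.9  11.1]
```

```bash
python3 -m creep '{"fingers":[0,0,0,0,0,0,0,0,0,0],"dp":[[7.5,6.5,0],[15.9,11.8,0],[24.8,16.3,0],[34.1,19.8,0],[43.7,22.3,0],[53.6,23.7,0],[63.5,24.2,0],[73.4,23.6,0],[83.2,22,0],[83.2,22,0]],"turn":[-6,-12,-18,-24,-30,-36,-42,-48,-54,-54]}'
python3 - <<'E'
from h import *
b=cam("side");s=status.read_state()
o=np.array([.6131,-.0359]);th=np.radians(-8.87);piv=o-.078*np.array([np.cos(th),np.sin(th)])
d=s["tcp_pos"][:2]-piv;print(np.hypot(*d),140-np.degrees(np.arctan2(d[1],d[0])-th),s["ft_force"],s["width"])
cv2.imwrite("pics/s4.png",cv2.resize(b["color"][140:275,200:380][...,::-1],(800,600),interpolation=cv2.INTER_CUBIC))
E
```

```text
time: 10.9
tcp_pos: [0.5558, 0.0678, 0.0808]
tool_rot: [[0.231, 0.973, -0.002], [0.973, -0.231, -0.002], [-0.002, -0.001, -1.0]]
ft_force: [-4.8, -5.0, 11.6]
width: 0.0185
0.09374217659818573 53.10633857979333 [-4.92275788 -4.75655175 11.06199421] 0.018275205221249948
```

View pics/s4.png

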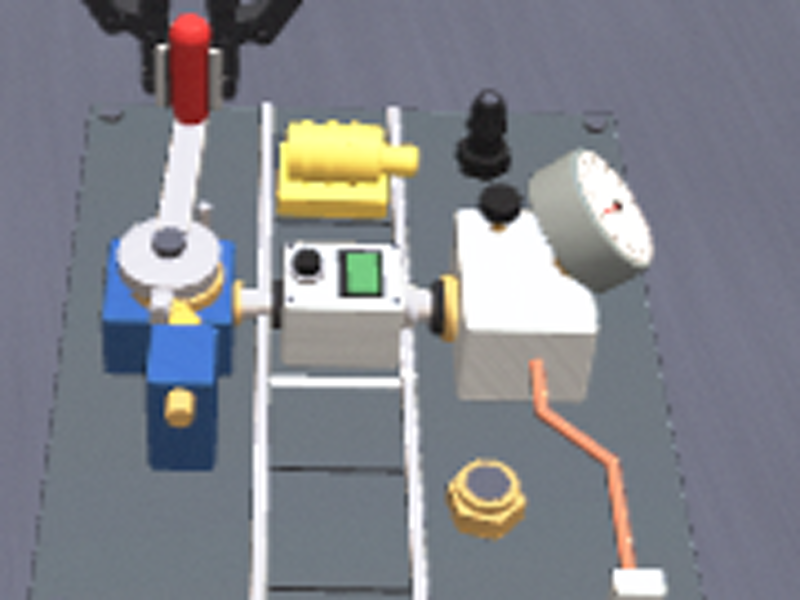

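The side crop shows the handle at (190,70), gripped and swung round. The pad is on the sensor at (278,303), the port is at the seal at (440,305), and the sensor is just behind the near white line. Next: push to the stop.

```bash
cat > lev.py <<'E'
from h import *
s=status.read_state()
o=np.array([.6131,-.0359]);th=np.radians(-8.87);piv=o-.078*np.array([np.cos(th),np.sin(th)])
d=s["tcp_pos"][:2]-piv;u=d/np.hypot(*d);print(np.hypot(*d),140-np.degrees(np.arctan2(d[1],d[0])-th),s["ft_force"],"tangential",s["ft_force"][:2]@np.array([u[1],-u[0]]),s["width"])
E
python3 -m creep '{"fingers":[0,0,0,0,0,0],"dp":[[4.8,-1.2,0],[9.6,-2.7,0],[12,-3.5,0],[12,-3.5,0],[12,-3.5,0],[12,-3.5,0]],"turn":[-3,-6,-7,-7,-7,-7]}'; python3 lev.py
```

```text
time: 11.7
tcp_pos: [0.5659, 0.0649, 0.0808]
tool_rot: [[0.345, 0.939, -0.004], [0.939, -0.345, -0.002], [-0.003, -0.003, -1.0]]
ft_force: [-9.7, -2.2, 13.4]
width: 0.0187
0.09363244328198742 59.76283293406503 [-9.74020984 -2.19977663 13.44305243] tangential -8.526847541211579 0.018702569318508815
```

```bash
python3 -m creep '{"fingers":[0,0,0,0],"dp":[[3,-1,0],[5,-2,0],[5,-2,0],[5,-2,0]],"turn":[0,0,0,0]}'; python3 lev.py
```

```text
time: 12.2
tcp_pos: [0.5661, 0.0647, 0.0806]
tool_rot: [[0.343, 0.939, -0.012], [0.939, -0.343, -0.001], [-0.005, -0.011, -1.0]]
ft_force: [-23.2, 5.1, 23.7]
width: 0.0185
0.09357991841682008 59.90172402326414 [-23.24371148   5.05081589  23.68622253] tangential -23.632681152809635 0.0184964411811065
```

The lever is at the hard stop: the angle holds at about 60° (1.05 rad) and the force is rising. One last check before handing in.

```bash
python3 sens.py; python3 lev.py
python3 - <<'E'
from h import *
b=cam("side")
cv2.imwrite("pics/s5.png",cv2.resize(b["color"][140:275,200:380][...,::-1],(800,600),interpolation=cv2.INTER_CUBIC))
E
```

```text
top 344 0.05329115812765936 [-26.51018397 -22.08002327] [29.15011432 21.70857977] ((1.3224868774414062, -0.1684436798095703), (55.76482009887695, 43.7022705078125), 0.240070641040802)
side 420 0.05417582587355412 [-28.73642798 -22.78041789] [29.17875605 21.99492137] ((0.22507858276367188, -0.3911724090576172), (57.92500305175781, 44.73390197753906), 0.08618593215942383)
 red [0.56437206 0.05945564 0.10510296] [0.55622493 0.05331797 0.07253945] [0.5737812  0.07107764 0.12900206] 182
0.09359640136996564 59.89943455430502 [-24.3298306    3.5792623   25.08085608] tangential -24.187661339919735 0.01859158848632203
```

View pics/s5.png

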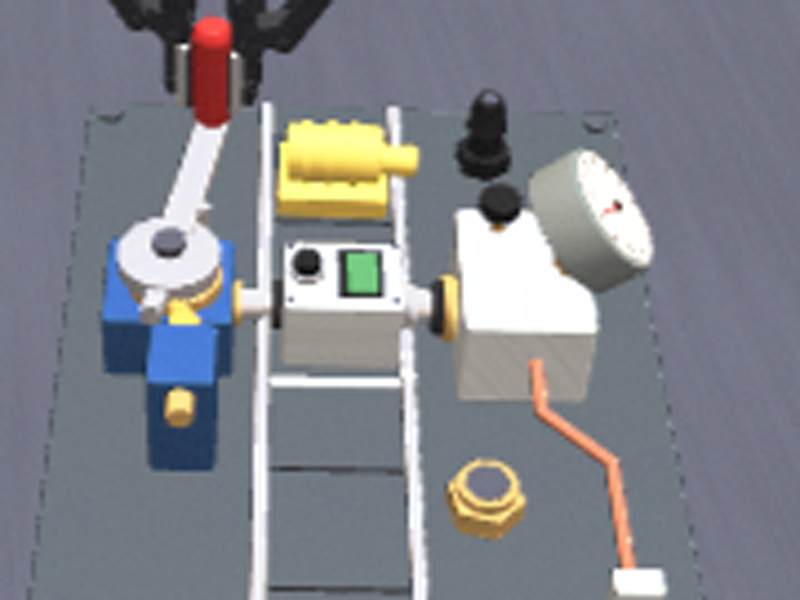

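The picture shows the pin at (152,303), past the pawl, the sensor clamped between the pad and the seal and square between the lines, and the plug, nut and fitting where they were. Handing in.

```bash
python3 -c "
from station import workorder; print(workorder.sign_off())"
```

```text
the job is handed in; nothing more can be done
None
```

The job is done and handed in at about 12.5 s on the robot clock. I gripped the larger grey sensor by its 44 mm sides and slid it 116 mm along the channel with no upward motion commanded. I then gripped the red handle and swung it past the click to the hard stop, and the fingers are still gripping and pushing there.

**Last checks**
- **Position:** the sensor is 0.2 to 0.4 mm from the middle between the lines and about 0.2° from square, with its height unchanged.
- **Lever:** it stands at 59.9°, about 1.05 rad. Pushing further raised the force at the handle from 8.5 to 24 N without any more turning. The pin is visibly past the pawl; the pawl's travel itself was not measured.
- **Other parts:** the plug, nut and fitting look undisturbed in the last picture.

**Disagreement:** the cameras differ on how far the clamp moved the sensor across the channel. The centre was at about +1.3 mm by the top camera and +0.2 mm by the side camera, against roughly 2.5 mm expected. The calibration is only good to about 2 mm, so I relied on the picture of the port on the seal and on the lever being at its stop.

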